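# Thread the retaining rod that locks the reserve cells in their stand

### The arm

A 6-joint arm with a two-finger parallel gripper is mounted at the origin on the work surface. World frame = base frame: x ahead of the robot, y to its left, z up, the work surface at z = 0. Lengths are in mm, angles in rad, forces in N, time in s.
With the tool pointing down it reaches from about 400 to 925 mm from the base axis. Payload 3.4 kg.
Tool frame: the origin (TCP) lies between the finger pads; the fingertips stand 25 mm ahead of it and the grasp point (between the pads) lies 6 mm ahead of it; z points along the fingers, y is the direction in which the jaws open and shut (so a half turn about z gives the same grasp; the last joint's range is limited). The gripper opens to 85 mm and grips with 20 to 120 N. Pads are 22 mm wide; open, the fingers measure 114 mm over their backs; the gripper's body (76 mm by 85 mm) begins 54 mm behind the grasp point. The pads swing forward as they close: fully open they stand 13 mm farther back than shut.
Start: joints at [1.246, 0.307, 1.506, -0, 1.328, -0.073], TCP at [143.283, 556.867, 256.305] pointing down, gripper open.
Joint ranges: [-3.12, 3.12], [-1.05, 2.28], [0.14, 2.33], [-1.42, 4.57], [0.1, 2.73], [-2.68, 2.68]. Speed limits (rad/s): [2.57, 2.57, 3.14, 3.14, 3.14, 3.14].

### API

Orientations are given as [roll, pitch, yaw] about the fixed x, y, z axes, in that order (R = Rz(yaw) Ry(pitch) Rx(roll)).
In Python, from rig import monitor, snapshot, bot, outline_of, pinpoint gives the robot as it stands. The module is installed in compiled form; this text tells all that it offers.
- The arm moves only by the tool send_rows, never from a script. Its argument "targets" is a list of rows, each a list of 3 entries, a list of its own where there are three numbers: the shift along the tool's x, y, z in m, then the turn about the tool's z in rad, then the closure in counts, from 0 (fully open) to 255 (shut). In form: [[[tx, ty, tz], twist, grip], ...]. A call has exactly 10 rows; each row shifts and turns the commanded pose from where the row before left it, along the tool's axes as they then stand; what a row does not reach is not made up. A row lasts 1/10 s, in which the tool goes at most 50 mm and 8.59 degrees, less where a joint would pass 70% of its speed; a pose out of reach is approached as far as the arm can. A call is refused whole if a number of a shift passes 0.05 or a number of a turn 0.15, either way. A call with a gripper value outside its range is refused whole. The fingers move at their own pace and stop on an object; the grip force is fixed at half the most. Time passes only in rows, so rows that do not move let the fingers close, or fill a call up. It gives the time, the measured TCP pose, the force and the opening at its end, in the units of the state.
- monitor.get_state(): the state, without advancing time (a new reading comes with each control period).
- snapshot(name): name is "scene" or "top" or "wrist"; returns a dict with "color" (480x640x3 uint8, blue, green, red), "fx", "fy", "cx", "cy" (pixels), "dist" ([k1, k2, p1, p2, k3] as OpenCV has them; the pictures are not rectified), "R" (3x3) and "t" (3): a world point X has camera coordinates R X + t. Camera axes: x right, y down, z forward; pixel columns grow to the right and rows downward; lengths in mm; the calibration is good to about 2 mm. A picture is of the moment at which its call begins. There is no depth.
- bot.job_done(): hands the job in, once; it reports no verdict.
Trained networks look in a picture, given as the dict that the camera call returned (one of the last four; its "shot" number tells which), for a name from the list of things; names that differ only in an ending like _2 or _b are one class to them, and where a whole thing is asked for, a point or a joint stands for the part that bears it (a point fixed in the world has none). Each returns a list of dicts, best first, with "conf" (0 to 1); they miss things now and then, are a little off and sometimes report something else, mostly with a low value. They report only what shows in the picture. A call takes as long as a camera call. They do not tell look-alikes from the thing itself.
- outline_of(picture, label): "pixels" (480x640 bool, what is visible of it).
- pinpoint(picture, label): "xyz" ([x, y, z] in mm, in world coordinates, good to about 4 mm: a listed point, or the origin of a listed thing).
The state is a dict: "time_s": time; "q": joint angles; "joint_vel": joint speeds; "effort": joint torques, N m; "tool_pos": TCP position; "tool_rot": TCP orientation; "contact_force": force on the tool from outside, world axes, zero at the start; "torque": the same for the moment, N m; "grip_width": opening from 0.0 (shut) to 1.0 (fully open).
Only numpy, scipy, OpenCV 4.12 (cv2) and the standard library are available. Lean on these libraries where they do the work, as an engineer would, in place of code of your own. Each camera call takes 0.05 s, during which the arm holds its last target. There are 200 camera calls.

### The job

Lock the reserve cells in: lift the retaining rod out of its rest, thread it nose first through all three eye plates on the stand's guide rail, and slide it fully home, until its collar sits against the first plate and its nose has pushed the indicator pin out; then let go of it. The rail is never set at quite the same place or height, so feel your way in: never press the rod against the stand with more than about 30 newtons. Leave the cells and everything else lying around as they are.

Things in the scene. Friction and masses are not known exactly. Their poses are not given: they have to be found in the camera images.
- stand: Black slotted stand, fixed; base 160 x 250 x 12 mm high. Origin on the shelf surface straight below the nominal rod line; z up, +y the direction of threading, -x side free, cells on the +x side (from x = +48 mm, 108 mm tall). Its aluminium guide rail (bar 50 mm wide, its top at z = 21 mm nominal, y = -85 to +140 mm) carries three eye plates in line and is rigid: nothing under 100 N shifts it.
- eye1 (a point): NOMINAL bore centre on the entry face of the first eye plate (stand x 0, y -85, z 75 mm); bore along stand y. The rail is clamped up to 10 mm off nominal to either side (x) and shimmed up to 5 mm up or down (z), different each time and NOT in this pose: y is true, x and z must be felt (say, by laying the rod on the plates' top edges and against their side edges) or seen.
- eye2 (a point): The same for the second plate (y -10 mm). All three plates shift together with the rail. Each plate: 48 mm wide (x), 12 mm thick (y, from the entry face on), bored through 13 mm diameter with 1 mm chamfers; the bore is in the middle of its width, its centre 16 mm below the plate's top edge (top at z = 91 mm nominal).
- eye3 (a point): The same for the third plate (y +65 mm). Behind it, at y = 108 to 128 mm, a 36 mm wide block carries the indicator pin.
- slug (a joint): Steel indicator pin, 14 mm diameter, 50 mm long, in line with the bores behind the third plate. Value: how far (m) it is pushed along stand +y; at 0 its face is at stand y = +80 mm. Starts pushed 0 to 5 mm, slides against about 3.5 N of steady friction, stays where left (no spring), is at 20 mm when the rod is fully home. Travel 35 mm.
- rod: Retaining rod, about 140 g: aluminium shaft 10 mm diameter, blunt nose with a 1 mm chamfer, steel collar 22 mm diameter x 6 mm, flat black handle. Origin on the axis at the collar's front face; +y along the axis to the nose, z to the handle's top. Starts level in its rest, handle up, axis 20 mm above the shelf. Home: origin at stand y = -85, z = 75 mm nominal (sags up to 1.5 mm).
- rod_grip (a point): Grip point in the middle of the rod's flat handle: 35 mm behind the collar face (y = -35 mm) and 28 mm above the shaft axis. The handle is 11 mm thick (x), 34 mm long (y = -18 to -52 mm), its top 42 mm above the axis; below is a steel foot 24 mm wide, its underside 14 mm below the axis. Centre of mass near the collar. Pinch across the 11 mm thickness (the rod's x).
- rod_nose (a point): The tip of the rod's nose, on the axis, 185 mm ahead of the collar face.
- rest: Dark steel rod rest, fixed: plate 60 x 210 x 6 mm; the rod lies along its +y with its collar face above this origin (origin on the shelf surface). The handle's foot stands on the plate; 115 mm ahead the shaft lies in a notch post 27 mm high, 14 mm wide between cheeks.
- cell_a: Upright white spare cell 44 x 30 x 90 mm with two 6 mm terminals, loose, standing in its slot of the stand at stand x = +77, y = -20 mm. Origin: centre of its underside. Leave alone.
- cell_b: Upright white spare cell 44 x 30 x 90 mm with two 6 mm terminals, loose, standing in its slot of the stand at stand x = +77, y = 30 mm. Origin: centre of its underside. Leave alone.
- cell_c: Upright white spare cell 44 x 30 x 90 mm with two 6 mm terminals, loose, standing in its slot of the stand at stand x = +77, y = 80 mm. Origin: centre of its underside. Leave alone.
- yellow_cell: Bystander: yellow polymer cell lying flat, 60 x 90 (plus 11 mm tabs) x 22 mm. Leave alone.
- busbar: Bystander: copper busbar strip 22 x 140 x 5 mm. Leave alone.
- puller: Bystander: steel terminal puller lying flat, about 80 x 140 x 20 mm. Leave alone.
- jar_lid: Bystander: frosted glass jar lid, 76 mm diameter, 24 mm high with its knob. Leave alone.
- rubber_cap: Bystander: red rubber cap, 34 mm diameter, 22 mm high. Leave alone.
- screwdriver: Bystander: screwdriver, about 200 mm long, lying flat. Leave alone.
Things that resemble listed ones, but are neither listed nor needed, are in the scene too. Leave any purple or yellow look-alike of the rod alone.

How it is judged:
By the outcome, as a careful person would: the job done as asked, in the order asked, and still so for the second after the job is handed in, with the robot touching nothing.
It also fails if it takes over 72 s, if anything falls off the work surface, if the arm or the gripper's body presses on something with over 40 N, if the wrist force passes 120 N, or if a joint passes its speed limit or range.

## Working session

There is one attempt and no reset: what is moved stays moved. The work goes in short steps, Python scripts to look and compute and a tool call to move; the robot and the scene stay as the last step left them, time stands still between calls to the robot, and variables do not carry over. Pictures are saved under pics/ and viewed, about 8 in all and at most 12, crops included, and the job is handed in when it is done.

Besides the shell and the picture viewer there is one more tool, called after "Emit:" by a JSON object that holds its "method" and its "body". send_rows: Moves the arm, as the interface text tells. Its arguments: {"type":"object","properties":{"targets":{"type":"array","items":{"type":"array"}}},"required":["targets"]}

```bash
mkdir -p pics; cat > h.py <<'E'
import numpy as np, cv2
from rig import monitor, snapshot, bot, outline_of, pinpoint
def proj(p,X):
    r,_=cv2.Rodrigues(np.array(p["R"],float))
    K=np.array([[p["fx"],0,p["cx"]],[0,p["fy"],p["cy"]],[0,0,1.]])
    return cv2.projectPoints(np.array(X,float).reshape(-1,1,3),r,np.array(p["t"],float),K,np.array(p["dist"],float))[0].reshape(-1,2)
def ray(p,uv):
    K=np.array([[p["fx"],0,p["cx"]],[0,p["fy"],p["cy"]],[0,0,1.]])
    n=cv2.undistortPoints(np.array(uv,float).reshape(-1,1,2),K,np.array(p["dist"],float)).reshape(-1,2)
    R=np.array(p["R"]);t=np.array(p["t"])
    d=np.c_[n,np.ones(len(n))]@R
    return -R.T@t,d
def onz(p,uv,z):
    c,d=ray(p,uv); return c+d*((z-c[2])/d[:,2])[:,None]
E
python3 - <<'E'
from h import *
s=monitor.get_state();print({k:np.round(v,3) for k,v in s.items()})
ims=[]
for n in("scene","top"):
    p=snapshot(n);ims.append(p["color"]);cv2.imwrite(f"pics/{n}0.png",p["color"])
    print(n,np.round(-np.array(p["R"]).T@np.array(p["t"])),p["fx"])
    for l in("stand","eye1","eye2","eye3","rod","rod_grip","rod_nose","rest","cell_a"):
        print(l,[(np.round(d["xyz"],1).tolist(),round(d["conf"],2)) for d in pinpoint(p,l)][:4])
E
```

```text
{'time_s': np.float64(0.0), 'q': array([ 1.246,  0.308,  1.508, -0.   ,  1.328, -0.073]), 'joint_vel': array([ 0.001, -0.001,  0.001,  0.001,  0.002,  0.002]), 'effort': array([-0.0000e+00, -4.5754e+01, -2.5192e+01, -0.0000e+00,  1.3000e-02,
        0.0000e+00]), 'tool_pos': array([143.08 , 556.223, 255.376]), 'tool_rot': array([-3.139, -0.   ,  2.89 ]), 'contact_force': array([ 0.166, -0.143, -0.546]), 'torque': array([ 0.031,  0.055, -0.042]), 'grip_width': np.float64(1.002)}
scene [816. 503. 992.] 452.7840900315557
stand [([508.8, 159.4, -0.7], 0.84)]
eye1 [([492.5, 225.5, 78.4], 0.8), ([508.8, 150.2, 72.5], 0.68), ([525.3, 78.5, 73.9], 0.56)]
eye2 [([492.5, 225.5, 78.4], 0.8), ([508.8, 150.2, 72.5], 0.68), ([525.3, 78.5, 73.9], 0.56)]
eye3 [([492.5, 225.5, 78.4], 0.8), ([508.8, 150.2, 72.5], 0.68), ([525.3, 78.5, 73.9], 0.56)]
rod [([207.6, 292.2, 8.5], 0.86), ([191.2, -298.3, 10.5], 0.81), ([442.1, -232.6, 21.8], 0.68)]
rod_grip [([442.9, -262.2, 44.7], 0.83), ([173.5, 285.3, 42.5], 0.82), ([159.0, -304.3, 43.4], 0.55)]
rod_nose [([455.3, -49.1, 19.7], 0.92), ([389.9, 288.7, 2.4
[... 353 characters left out ...]
, ([512.9, 146.0, 77.0], 0.65), ([523.2, 77.7, 73.4], 0.56)]
eye3 [([490.9, 224.4, 71.7], 0.89), ([512.9, 146.0, 77.0], 0.65), ([523.2, 77.7, 73.4], 0.56)]
rod [([186.5, -299.7, 11.2], 0.9), ([445.5, -230.4, 21.2], 0.59), ([207.7, 290.5, 13.0], 0.55), ([561.9, 251.8, 12.1], 0.4)]
rod_grip [([172.6, 291.0, 39.2], 0.88), ([155.8, -306.2, 44.8], 0.77), ([442.1, -267.0, 51.3], 0.76), ([659.5, -116.4, 4.7], 0.63)]
rod_nose [([376.4, -286.5, 3.0], 0.89), ([773.2, 190.4, 3.5], 0.74), ([397.6, 289.2, 6.7], 0.65), ([460.7, -41.0, 18.7], 0.6)]
rest [([444.7, -229.7, 4.7], 0.8)]
cell_a [([573.1, 208.1, 11.1], 0.89), ([561.1, 250.1, 12.5], 0.82), ([587.4, 160.3, 12.1], 0.7), ([762.9, -9.3, -0.9], 0.44)]
```

View pics/top0.png

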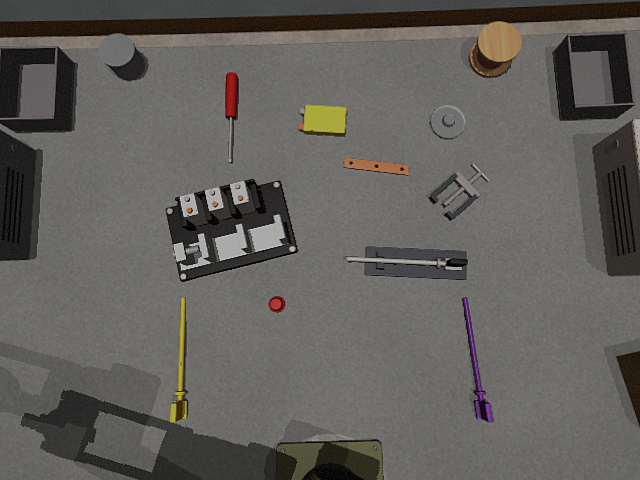

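View pics/scene0.png

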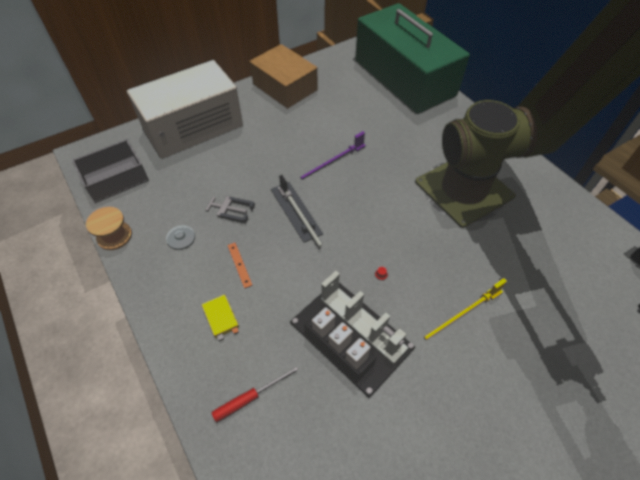

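The top picture shows the dark rod in its rest near pixel (365–465, 262). The stand is at about (230, 230), with the pin at its left end (192, 248), so eye1 is the right-hand plate. The yellow and purple rods are look-alikes. I'll go over the stand for a wrist look.

Emit:
{"method": "send_rows", "body": {"targets": [[[-0.04,-0.028,-0.004],0,0],[[-0.04,-0.028,-0.004],0,0],[[-0.04,-0.028,-0.004],0,0],[[-0.04,-0.028,-0.004],0,0],[[-0.04,-0.028,-0.004],0,0],[[-0.04,-0.028,-0.004],0,0],[[-0.04,-0.028,-0.004],0,0],[[-0.04,-0.028,-0.004],0,0],[[-0.04,-0.028,-0.004],0,0],[[-0.04,-0.028,-0.004],0,0]]}}

```text
time_s: 2.0
tool_pos: [461.9, 184.3, 296.8]
tool_rot: [3.141, 0.001, 2.89]
contact_force: [0.3, 0.4, 0.6]
grip_width: 1.001
```

Emit:
{"method": "send_rows", "body": {"targets": [[[0,0,0],0.14,0],[[0,0,0],0.14,0],[[0,0,0],0.14,0],[[0,0,0],0.14,0],[[0,0,0],0.14,0],[[0,0,0],0.14,0],[[0,0,0],0.14,0],[[0,0,0],0.12,0],[[-0.02,0.03,0],0,0],[[-0.02,0,0],0,0]]}}

```text
time_s: 3.0
tool_pos: [502.1, 154.0, 296.6]
tool_rot: [3.138, 0.0, 1.791]
contact_force: [-0.3, -0.6, 0.7]
grip_width: 1.004
```

```bash
python3 - <<'E'
from h import *
s=monitor.get_state();print({k:np.round(s[k],3) for k in("time_s","tool_pos","tool_rot","q")})
p=snapshot("wrist");cv2.imwrite("pics/w1.png",p["color"])
np.savez("w1.npz",**{k:p[k] for k in("R","t","fx","fy","cx","cy","dist")})
print(np.round(-np.array(p["R"]).T@np.array(p["t"])),p["fx"],np.round(p["R"],2).tolist())
for l in("stand","eye1","slug","cell_a","rod"):
    print(l,[(np.round(d["xyz"],1).tolist(),round(d["conf"],2),proj(p,d["xyz"]).round().tolist()) for d in pinpoint(p,l)][:4])
E
```

```text
{'time_s': np.float64(3.0), 'tool_pos': array([502.092, 153.969, 296.584]), 'tool_rot': array([3.138, 0.   , 1.791]), 'q': array([ 0.217,  0.206,  1.546, -0.   ,  1.386, -0.003])}
[487. 223. 415.] 363.9403678291708 [[0.98, 0.22, 0.0], [0.21, -0.94, 0.28], [0.07, -0.28, -0.96]]
stand [([506.8, 158.8, 0.4], 0.91, [[319.0, 196.0]])]
eye1 [([527.9, 75.8, 76.7], 0.75, [[322.0, 293.0]]), ([489.2, 222.5, 77.8], 0.71, [[316.0, 137.0]]), ([504.5, 151.8, 76.9], 0.66, [[316.0, 216.0]])]Traceback (most recent call last):
  File "<stdin>", line 7, in <module>
ValueError: it knows: busbar, cell, eye, jar_lid, puller, rest, rod, rod_grip, rod_nose, rubber_cap, screwdriver, stand, yellow_cell
```

View pics/w1.png

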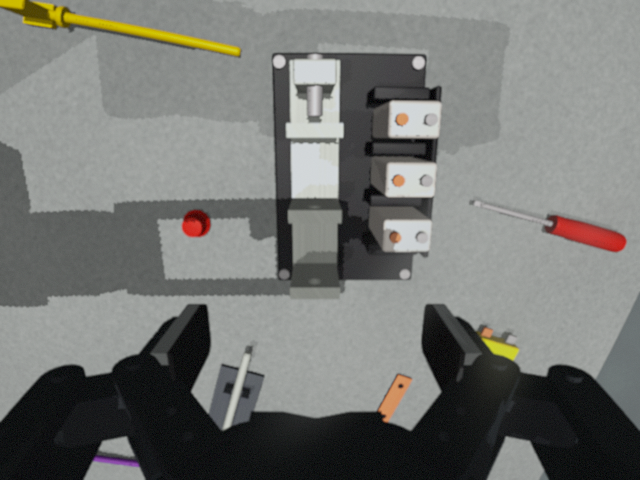

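Emit:
{"method": "send_rows", "body": {"targets": [[[0,0,0],0.14,0],[[0,0,0],0.147,0],[[-0.048,-0.004,0.005],0,0],[[-0.048,-0.004,0.005],0,0],[[-0.048,-0.004,0.005],0,0],[[-0.048,-0.004,0.005],0,0],[[-0.048,-0.004,0.005],0,0],[[-0.048,-0.004,0.005],0,0],[[-0.048,-0.004,0.01],0,0],[[-0.048,-0.004,0.01],0,0]]}}

```text
time_s: 4.15
tool_pos: [440.5, -228.3, 246.5]
tool_rot: [3.14, -0.0, 1.503]
contact_force: [0.3, 0.3, 0.6]
grip_width: 0.998
```

Emit:
{"method": "send_rows", "body": {"targets": [[[-0.038,0,0.02],0,0],[[0,0,0.03],0,0],[[0,0,0.01],0,0],[[0,0,0],0,0],[[0,0,0],0,0],[[0,0,0],0,0],[[0,0,0],0,0],[[0,0,0],0,0],[[0,0,0],0,0],[[0,0,0],0,0]]}}

```text
time_s: 5.15
tool_pos: [438.4, -265.3, 186.6]
tool_rot: [3.141, 0.0, 1.503]
contact_force: [0.0, -0.6, 0.3]
grip_width: 0.997
```

```bash
python3 - <<'E'
from h import *
s=monitor.get_state();print({k:np.round(s[k],3) for k in("time_s","tool_pos","tool_rot","q")})
p=snapshot("wrist");cv2.imwrite("pics/w2.png",p["color"])
for l in("rod","rod_grip","rod_nose","rest"):
    print(l,[(np.round(d["xyz"],1).tolist(),round(d["conf"],2),proj(p,d["xyz"]).round().tolist()) for d in pinpoint(p,l)][:4])
m=outline_of(p,"rod")
for d in m[:2]:
    ys,xs=np.nonzero(d["pixels"]);print(d["conf"],len(xs),xs.min(),xs.max(),ys.min(),ys.max())
E
```

```text
{'time_s': np.float64(5.15), 'tool_pos': array([ 438.396, -265.296,  186.581]), 'tool_rot': array([3.141, 0.   , 1.503]), 'q': array([-0.627,  0.287,  1.734, -0.   ,  1.12 , -0.559])}
rod [([445.8, -230.9, 20.6], 0.85, [[320.0, 184.0]]), ([187.8, -296.1, 10.4], 0.7, [[42.0, 276.0]])]
rod_grip [([445.0, -267.9, 50.0], 0.89, [[323.0, 240.0]]), ([443.7, -232.6, 2.9], 0.51, [[317.0, 183.0]])]
rod_nose [([375.7, -288.6, 7.6], 0.87, [[243.0, 255.0]])]
rest [([442.6, -229.8, 1.5], 0.62, [[316.0, 180.0]])]
0.59 4560 306 337 0 267
0.55 3679 0 246 249 306
```

View pics/w2.png

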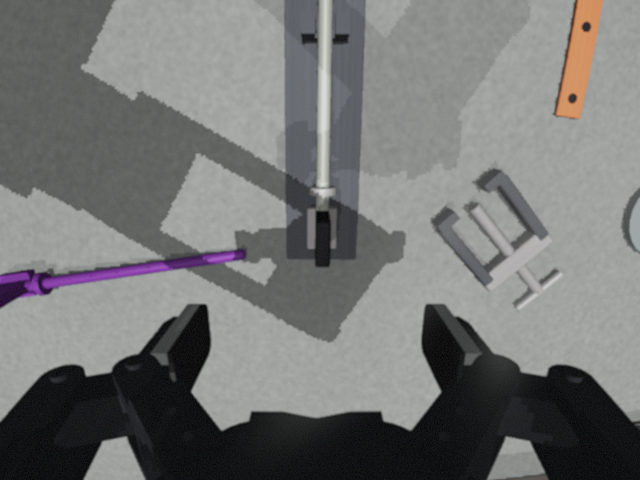

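The rod lies in its rest almost vertically in the picture. The shaft is at (325, 10) to (322, 185), and the handle runs from about (322, 210) to (322, 265).

```bash
python3 - <<'E'
from h import *
p=snapshot("wrist");g=cv2.cvtColor(p["color"],cv2.COLOR_BGR2GRAY).astype(float)
c=[]
for v in range(60,180,5):
    xs=np.arange(305,345);w=np.clip(g[v,305:345]-140,0,None);c.append((np.sum(xs*w)/w.sum(),v))
P=onz(p,c,22);k=np.polyfit(P[:,1],P[:,0],1);print("yaw",-np.arctan(k[0]),"x at -266:",np.polyval(k,-266),"x at -230",np.polyval(k,-230),np.std(P[:,0]-np.polyval(k,P[:,1])))
row=g[250,295:350];print(row.astype(int)); col=g[200:280,322];print(col.astype(int))
print(onz(p,[[317,250],[328,250],[322,211],[322,265]],62))
E
```

```text
yaw -0.07705997605482542 x at -266: 444.8784217719224 x at -230 447.65808519206803 0.09658566543115694
[60 59 63 63 59 63 61 58 63 59 63 61 58 62 62 61 61 58 62 53 38 25 29 24
 35 30 33 31 30 31 30 30 26 27 25 35 55 62 62 62 62 65 59 61 58 60 60 61
 60 60 64 60 63 60 58]
[139 137 135 125 113 108 109 107 108 105  86  53  20   6   9  11  13  17
  12   9   4  21  25  24  32  29  32  33  33  31  33  30  31  30  29  31
  32  30  35  28  31  35  30  30  34  32  25  31  30  29  31  29  35  32
  31  30  28  29  31  27  31  28  24  32  30  25  44  70  92  99 100 101
 101 101 101  98  98  96 100 100]
[[ 440.24757028 -271.47216157   62.        ]
 [ 447.91386969 -271.99715669   62.        ]
 [ 445.48510528 -244.0663762    62.        ]
 [ 443.02971976 -282.81749169   62.        ]]
```

Emit:
{"method": "send_rows", "body": {"targets": [[[0,0.006,0],0.009,0],[[0,0,0.02],0,0],[[0,0,0.025],0,0],[[0,0,0.025],0,0],[[0,0,0.02],0,0],[[0,0,0.015],0,0],[[0,0,0.01],0,0],[[0,0,0.01],0,0],[[0,0,0.004],0,0],[[0,0,0],0,0]]}}

```text
time_s: 6.5
tool_pos: [444.3, -265.7, 57.0]
tool_rot: [-3.141, -0.0, 1.494]
contact_force: [0.3, -0.2, -0.5]
grip_width: 1.002
```

Emit:
{"method": "send_rows", "body": {"targets": [[[0,0,0],0,120],[[0,0,0],0,180],[[0,0,0],0,230],[[0,0,0],0,255],[[0,0,0],0,255],[[0,0,0],0,255],[[0,0,0],0,255],[[0,0,0],0,255],[[0,0,0],0,255],[[0,0,0],0,255]]}}

```text
time_s: 7.5
tool_pos: [444.3, -265.8, 57.5]
tool_rot: [3.141, 0.0, 1.494]
contact_force: [0.3, -0.7, 3.2]
grip_width: 0.119
```

Emit:
{"method": "send_rows", "body": {"targets": [[[0,0,-0.005],0,255],[[0,0,-0.01],0,255],[[0,0,-0.015],0,255],[[0,0,-0.015],0,255],[[0,0,-0.015],0,255],[[0,0,-0.015],0,255],[[0,0,-0.015],0,255],[[0,0,-0.01],0,255],[[0,0,-0.005],0,255],[[0,0,0],0,255]]}}

```text
time_s: 8.5
tool_pos: [444.5, -265.9, 163.0]
tool_rot: [3.14, 0.001, 1.494]
contact_force: [0.0, -0.7, -2.4]
grip_width: 0.12
```

Emit:
{"method": "send_rows", "body": {"targets": [[[0.01,0.014,0],0,255],[[0.018,0.024,0],0,255],[[0.02,0.026,0],0,255],[[0.02,0.026,0],-0.05,255],[[0.02,0.026,0],-0.07,255],[[0.012,0.016,0],-0.08,255],[[0,0,0],-0.07,255],[[0,0,0],-0.032,255],[[0,0,0],0,255],[[0,0,0],0,255]]}}

```text
time_s: 9.5
tool_pos: [580.7, -172.7, 161.4]
tool_rot: [-3.14, -0.001, 1.795]
contact_force: [0.1, -0.2, -1.9]
grip_width: 0.118
```

```bash
python3 - <<'E'
from h import *
s=monitor.get_state();print({k:np.round(s[k],3) for k in("time_s","tool_pos","tool_rot","contact_force","torque","grip_width")})
p=snapshot("wrist");cv2.imwrite("pics/w3.png",p["color"])
for l in("rod_nose","eye1"):
    print(l,[(np.round(d["xyz"],1).tolist(),round(d["conf"],2),proj(p,d["xyz"]).round().tolist()) for d in pinpoint(p,l)][:4])
E
```

```text
{'time_s': np.float64(9.5), 'tool_pos': array([ 580.715, -172.73 ,  161.413]), 'tool_rot': array([-3.140e+00, -1.000e-03,  1.795e+00]), 'contact_force': array([ 0.137, -0.189, -1.887]), 'torque': array([-0.11 , -0.058, -0.032]), 'grip_width': np.float64(0.118)}
rod_nose [([375.0, -289.3, 8.9], 0.7, [[52.0, 308.0]])]
eye1 []
```

View pics/w3.png

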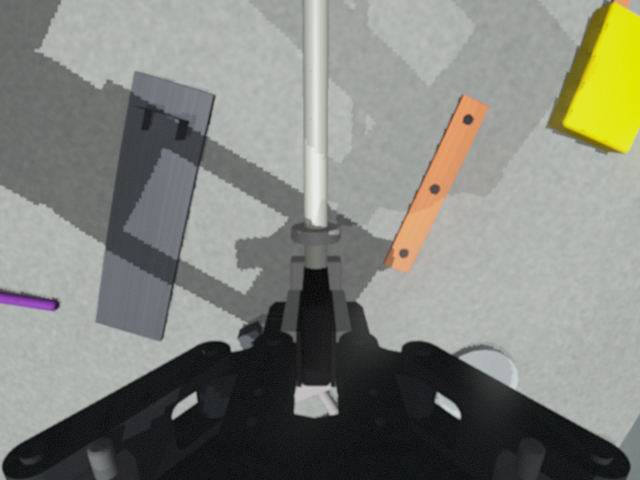

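The rod is held straight, with the shaft at u≈315 and the collar at (316, 232). The nose is beyond the top of the picture, so I'll use the earlier stand picture and the top camera.

```bash
python3 - <<'E'
from h import *
a=cv2.imread("pics/w1.png")[40:305,265:355];a=cv2.resize(a,None,fx=2.25,fy=2.25,interpolation=cv2.INTER_CUBIC)
out=np.zeros((596,780,3),np.uint8);out[:a.shape[0],:a.shape[1]]=a
p=snapshot("top");c=p["color"][170:290,160:300];c=cv2.resize(c,None,fx=4,fy=4,interpolation=cv2.INTER_CUBIC)
out[:480,215:775]=c;cv2.imwrite("pics/c1.png",out);cv2.imwrite("pics/top1.png",p["color"])
print([(np.round(d["xyz"],1).tolist(),round(d["conf"],2),proj(p,d["xyz"]).round(1).tolist()) for d in pinpoint(p,"rod_nose")][:4])
s=monitor.get_state();t=s["tool_pos"];u=np.array([np.cos(1.795),np.sin(1.795),0])
print(t+u*220-[0,0,37.3],proj(p,t+u*220-[0,0,37.3]))
# rod direction in wrist image
p=snapshot("wrist");g=cv2.cvtColor(p["color"],cv2.COLOR_BGR2GRAY).astype(float)
E=[]
for v in range(10,200,10):
    r=cv2.GaussianBlur(g[v:v+1,270:360],(5,1),0)[0];d=np.diff(r);E.append((270+.5+(np.argmax(d[:45])+45+np.argmin(d[45:]))/2,v))
for z in(118,124):
    P=onz(p,E,z);k=np.polyfit(P[:,1],P[:,0],1);print(z,"yaw",-np.arctan(k[0]),np.std(P[:,0]-np.polyval(k,P[:,1])))
    print("x at nose",np.polyval(k,(t+u*220)[1]))
E
```

```text
[([534.8, 43.5, 126.5], 0.81, [[298.7, 212.2]])]
[532.1734565   41.41608889 124.96002932] [[299.87831994 213.73399481]]
118 yaw 0.19679570454340461 1.2433652413123786
x at nose 536.5157347832823
124 yaw 0.19679570454340362 1.197430093946287
x at nose 536.5437229109642
```

View pics/c1.png

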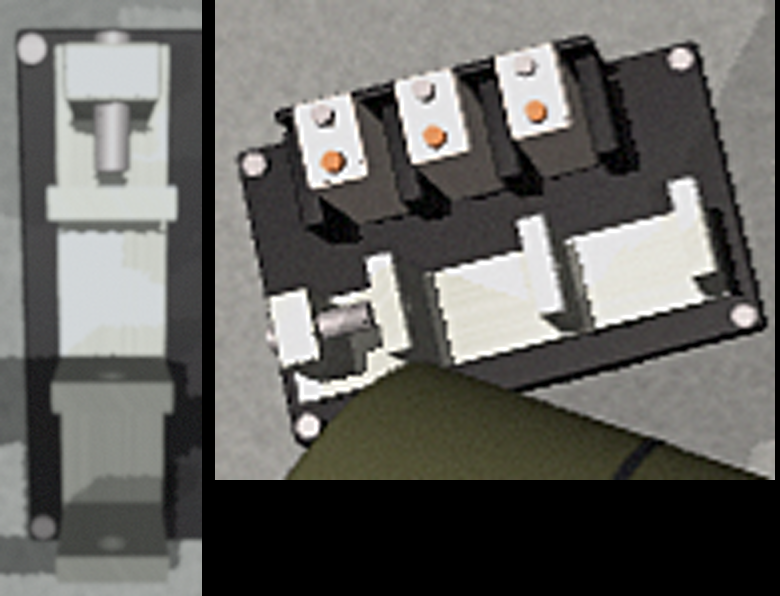

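The left crop shows the three plate tops in w1 at about (315, 293), (315, 216) and (315, 130), and the right crop is the same stand from above. I'll compute the rail line from these.

```bash
python3 - <<'E'
from h import *
p=dict(np.load("w1.npz"))
C=[[315.25,292.7],[314.55,216],[314.8,130.2]]
W=[[289.9,292.7],[340.6,292.7],[287.2,216],[341.9,216],[285.9,130.2],[343.7,130.2]]
for z in(86,91,96):
    P=onz(p,C,z);w=onz(p,W,z)
    print(z,P[:,:2].round(1).tolist(),"d13",np.linalg.norm(P[2]-P[0]).round(1),"widths",[np.linalg.norm(w[i+1]-w[i]).round(1) for i in(0,2,4)],"yaw",np.arctan2(P[0,0]-P[2,0],P[2,1]-P[0,1]).round(3))
# base edges: left edge/right corners of base in w1 at z=12
g=cv2.cvtColor(cv2.imread("pics/w1.png"),cv2.COLOR_BGR2GRAY)
S=onz(p,[[265+32/2.25,40+47/2.25],[418,62],[265+42/2.25,40+527/2.25],[405,274]],13)
print("screws",S[:,:2].round(1).tolist(),"yawL",np.arctan2(S[2,0]-S[0,0],S[0,1]-S[2,1]).round(3),"yawR",np.arctan2(S[3,0]-S[1,0],S[1,1]-S[3,1]).round(3),"centre",S.mean(0).round(1))
# top cam: plate tops in top1 crop coords
q=snapshot("top")
T=np.array([[684,245-15],[533,262],[383,300]],float)
c=[]
for (a,b) in [((669,180),(712,272)),((517,215),(562,312)),((367,252),(408,350))]: c.append([160+((a[0]+b[0])/2-215)/4,170+((a[1]+b[1])/2)/4])
for z in (86,91,96):
    P=onz(q,c,z);print("top",z,P[:,:2].round(1).tolist(),np.arctan2(P[0,0]-P[2,0],P[2,1]-P[0,1]).round(3),np.linalg.norm(P[2]-P[0]).round(1))
E
```

```text
86 [[520.5, 78.4], [503.1, 153.3], [486.7, 227.8]] d13 153.2 widths [np.float64(49.9), np.float64(50.5), np.float64(50.2)] yaw 0.222
91 [[520.0, 80.6], [502.8, 154.4], [486.7, 227.7]] d13 150.8 widths [np.float64(49.1), np.float64(49.7), np.float64(49.5)] yaw 0.222
96 [[519.5, 82.8], [502.6, 155.4], [486.7, 227.6]] d13 148.5 widths [np.float64(48.3), np.float64(48.9), np.float64(48.7)] yaw 0.222
screws [[436.1, 288.3], [575.1, 319.5], [486.3, 61.4], [626.8, 92.8]] yawL 0.217 yawR 0.224 centre [531.1 190.5  13. ]
top 86 [[516.6, 85.1], [500.3, 158.6], [484.1, 232.0]] 0.217 150.5
top 91 [[515.6, 84.6], [499.4, 157.7], [483.3, 230.8]] 0.217 149.7
top 96 [[514.6, 84.1], [498.5, 156.8], [482.5, 229.5]] 0.217 149.0
```

Emit:
{"method": "send_rows", "body": {"targets": [[[0,-0.004,0],0.003,255],[[0.01,0,0],0,255],[[0.014,0,0],0,255],[[0.014,0,0],0,255],[[0.006,0,0.004],0,255],[[0,0,0.006],0,255],[[0,0,0.006],0,255],[[0,0,0.003],0,255],[[0,0,0],0,255],[[0,0,0],0,255]]}}

```text
time_s: 10.85
tool_pos: [567.7, -131.3, 143.1]
tool_rot: [-3.141, -0.0, 1.792]
contact_force: [-0.1, 0.1, -2.2]
grip_width: 0.115
```

Emit:
{"method": "send_rows", "body": {"targets": [[[0,0,0.001],0,255],[[0,0,0.001],0,255],[[0,0,0.001],0,255],[[0,0,0.001],0,255],[[0,0,0],0,255],[[0,0,0],0,255],[[0,0,0],0,255],[[0,0,0],0,255],[[0,0,0],0,255],[[0,0,0],0,255]]}}

```text
time_s: 11.85
tool_pos: [567.7, -130.8, 139.3]
tool_rot: [3.142, -0.0, 1.793]
contact_force: [-0.5, -0.4, -1.4]
grip_width: 0.118
```

Emit:
{"method": "send_rows", "body": {"targets": [[[0,0,0.001],0,255],[[0,0,0.001],0,255],[[0,0,0.001],0,255],[[0,0,0],0,255],[[0,0,0],0,255],[[0,0,0],0,255],[[0,0,0],0,255],[[0,0,0],0,255],[[0,0,0],0,255],[[0,0,0],0,255]]}}

```text
time_s: 12.85
tool_pos: [567.6, -130.9, 136.3]
tool_rot: [-3.142, -0.0, 1.793]
contact_force: [-0.4, -1.1, -1.1]
grip_width: 0.119
```

```bash
cat > st.py <<'E'
from h import *
a=[monitor.get_state()]
snapshot("wrist");a.append(monitor.get_state());snapshot("wrist");a.append(monitor.get_state())
f=lambda k:np.mean([s[k] for s in a],0).round(2)
print(a[-1]["time_s"],f("tool_pos"),f("contact_force"),f("torque"),f("tool_rot")[2])
E
python3 st.py
```

```text
12.95 [ 567.62 -130.88  136.31] [ 0.16 -0.05 -1.36] [-0.02  0.01  0.02] 1.79
```

Emit:
{"method": "send_rows", "body": {"targets": [[[0,0,0.001],0,255],[[0,0,0.001],0,255],[[0,0,0],0,255],[[0,0,0],0,255],[[0,0,0],0,255],[[0,0,0],0,255],[[0,0,0],0,255],[[0,0,0],0,255],[[0,0,0],0,255],[[0,0,0],0,255]]}}

```text
time_s: 13.95
tool_pos: [567.8, -131.0, 134.4]
tool_rot: [3.141, 0.0, 1.793]
contact_force: [-0.4, -0.5, 1.1]
grip_width: 0.12
```

```bash
python3 st.py
```

```text
14.05 [ 567.79 -130.98  134.39] [ 0.73 -1.59  1.42] [ 0.22  0.04 -0.02] 1.79
```

Emit:
{"method": "send_rows", "body": {"targets": [[[0,0,-0.006],0,255],[[0,-0.012,0],0,255],[[0,-0.015,0],0,255],[[0,-0.01,0],0,255],[[0,0,0.009],0,255],[[0,0,0.009],0,255],[[0,0,0.008],0,255],[[0,0,0],0,255],[[0,0,0],0,255],[[0,0,0],0,255]]}}

```text
time_s: 15.05
tool_pos: [532.1, -139.0, 114.3]
tool_rot: [3.141, 0.0, 1.793]
contact_force: [-0.7, 0.2, -2.1]
grip_width: 0.118
```

Emit:
{"method": "send_rows", "body": {"targets": [[[0,0.001,0],0,255],[[0,0.001,0],0,255],[[0,0.001,0],0,255],[[0,0.001,0],0,255],[[0,0,0],0,255],[[0,0,0],0,255],[[0,0,0],0,255],[[0,0,0],0,255],[[0,0,0],0,255],[[0,0,0],0,255]]}}

```text
time_s: 16.05
tool_pos: [535.4, -138.2, 114.3]
tool_rot: [-3.142, -0.0, 1.793]
contact_force: [-1.3, 0.5, -1.6]
grip_width: 0.118
```

```bash
python3 st.py
```

```text
16.15 [ 535.43 -138.16  114.3 ] [-0.37  0.11 -1.74] [-0.06  0.   -0.01] 1.79
```

Emit:
{"method": "send_rows", "body": {"targets": [[[0,0.001,0],0,255],[[0,0.001,0],0,255],[[0,0.0005,0],0,255],[[0,0,0],0,255],[[0,0,0],0,255],[[0,0,0],0,255],[[0,0,0],0,255],[[0,0,0],0,255],[[0,0,0],0,255],[[0,0,0],0,255]]}}

```text
time_s: 17.15
tool_pos: [537.9, -137.6, 114.3]
tool_rot: [3.142, 0.0, 1.793]
contact_force: [-0.7, 0.2, -1.1]
grip_width: 0.118
```

```bash
python3 st.py
```

```text
17.25 [ 537.89 -137.6   114.33] [-0.53 -0.08 -1.92] [-0.07 -0.   -0.01] 1.79
```

Emit:
{"method": "send_rows", "body": {"targets": [[[0,0.001,0],0,255],[[0,0.001,0],0,255],[[0,0,0],0,255],[[0,0,0],0,255],[[0,0,0],0,255],[[0,0,0],0,255],[[0,0,0],0,255],[[0,0,0],0,255],[[0,0,0],0,255],[[0,0,0],0,255]]}}

```text
time_s: 18.25
tool_pos: [539.7, -137.2, 114.3]
tool_rot: [-3.141, 0.0, 1.793]
contact_force: [-1.3, -0.7, -2.2]
grip_width: 0.115
```

```bash
python3 st.py
```

```text
18.35 [ 539.75 -137.14  114.28] [-1.81 -1.26 -2.  ] [-0.23  0.31  0.46] 1.79
```

Emit:
{"method": "send_rows", "body": {"targets": [[[0,0.0005,0],0,255],[[0,0,0],0,255],[[0,0,0],0,255],[[0,0,0],0,255],[[0,0,0],0,255],[[0,0,0],0,255],[[0,0,0],0,255],[[0,0,0],0,255],[[0,0,0],0,255],[[0,0,0],0,255]]}}

```text
time_s: 19.35
tool_pos: [540.3, -137.0, 114.3]
tool_rot: [-3.142, -0.0, 1.793]
contact_force: [-2.7, -0.3, -1.8]
grip_width: 0.119
```

```bash
python3 st.py
```

```text
19.45 [ 540.29 -137.03  114.29] [-2.83 -0.68 -1.89] [-0.27  0.46  0.54] 1.79
```

Emit:
{"method": "send_rows", "body": {"targets": [[[0,-0.003,0],0,255],[[-0.012,0,0],0,255],[[-0.014,0,0],0,255],[[0,0.01,0],0,255],[[0,0.01,0],0,255],[[0,0.0104,0],0,255],[[0,0,0],0,255],[[0,0,0],0,255],[[0,0,0],0,255],[[0,0,0],0,255]]}}

```text
time_s: 20.45
tool_pos: [572.2, -156.1, 114.2]
tool_rot: [-3.141, -0.0, 1.793]
contact_force: [-0.3, -0.6, -2.2]
grip_width: 0.121
```

Emit:
{"method": "send_rows", "body": {"targets": [[[0.004,0,0],0,255],[[0.004,0,0],0,255],[[0.002,0,0],0,255],[[0.002,0,0],0,255],[[0.002,0,0],0,255],[[0.002,0,0],0,255],[[0.002,0,0],0,255],[[0,0,0],0,255],[[0,0,0],0,255],[[0,0,0],0,255]]}}

```text
time_s: 21.45
tool_pos: [568.9, -138.9, 114.3]
tool_rot: [3.142, 0.0, 1.793]
contact_force: [0.3, 0.4, -1.1]
grip_width: 0.119
```

```bash
python3 st.py
```

```text
21.55 [ 568.88 -138.9   114.31] [-0.03  0.2  -1.53] [-0.1  -0.02 -0.  ] 1.79
```

Emit:
{"method": "send_rows", "body": {"targets": [[[0.001,0,0],0,255],[[0.001,0,0],0,255],[[0.001,0,0],0,255],[[0.001,0,0],0,255],[[0.001,0,0],0,255],[[0.001,0,0],0,255],[[0,0,0],0,255],[[0,0,0],0,255],[[0,0,0],0,255],[[0,0,0],0,255]]}}

```text
time_s: 22.55
tool_pos: [567.5, -133.0, 114.3]
tool_rot: [3.142, 0.0, 1.793]
contact_force: [-0.5, -0.1, -1.5]
grip_width: 0.119
```

```bash
python3 st.py
```

```text
22.65 [ 567.51 -133.    114.31] [-0.   -0.14 -1.98] [-0.05  0.   -0.01] 1.79
```

Emit:
{"method": "send_rows", "body": {"targets": [[[0.0015,0,0],0,255],[[0.0015,0,0],0,255],[[0.0015,0,0],0,255],[[0.0015,0,0],0,255],[[0.0015,0,0],0,255],[[0.0015,0,0],0,255],[[0.0015,0,0],0,255],[[0.0015,0,0],0,255],[[0,0,0],0,255],[[0,0,0],0,255]]}}

```text
time_s: 23.65
tool_pos: [564.9, -121.2, 114.3]
tool_rot: [-3.142, 0.0, 1.793]
contact_force: [0.1, 0.3, -1.7]
grip_width: 0.12
```

```bash
python3 st.py
```

```text
23.75 [ 564.89 -121.28  114.32] [-0.32 -0.01 -2.09] [-0.05 -0.04  0.03] 1.79
```

Emit:
{"method": "send_rows", "body": {"targets": [[[0.005,0,0],0,255],[[0.005,0,0],0,255],[[0.006,0,0],0,255],[[0.006,0,0],0,255],[[0.006,0,0],0,255],[[0.006,0,0],0,255],[[0.006,0,0],0,255],[[0.004,0,0],0,255],[[0.002,0,0],0,255],[[0,0,0],0,255]]}}

```text
time_s: 24.75
tool_pos: [554.7, -76.1, 114.4]
tool_rot: [3.142, 0.0, 1.793]
contact_force: [0.7, -0.1, -1.8]
grip_width: 0.115
```

```bash
python3 st.py;python3 - <<'E'
from h import *
p=snapshot("wrist");w=p["color"];q=snapshot("top")["color"][170:290,160:300]
o=np.zeros((480,800,3),np.uint8);o[:,:400]=cv2.resize(w[:,120:520],(400,480));o[:343,400:]=cv2.resize(q,(400,343),interpolation=cv2.INTER_CUBIC)
cv2.imwrite("pics/c2.png",o)
E
```

```text
24.85 [554.79 -76.33 114.34] [-0.08  0.05 -1.8 ] [-0.07 -0.01 -0.  ] 1.79
```

View pics/c2.png

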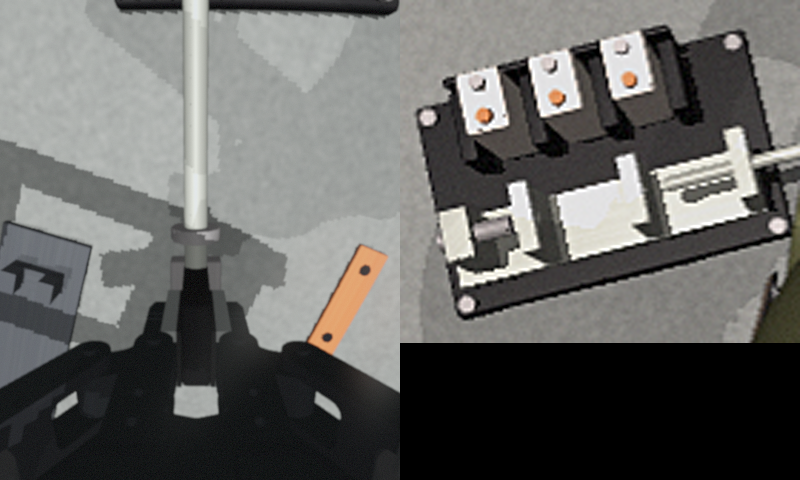

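In the right half, the shaft passes through the first plate at about (745, 165) and its nose is just short of plate 2 at about (655, 185). I'll continue gently.

Emit:
{"method": "send_rows", "body": {"targets": [[[0.002,0,0],0,255],[[0.002,0,0],0,255],[[0.002,0,0],0,255],[[0.0015,0,0],0,255],[[0.0015,0,0],0,255],[[0.0015,0,0],0,255],[[0.0015,0,0],0,255],[[0.001,0,0],0,255],[[0,0,0],0,255],[[0,0,0],0,255]]}}

```text
time_s: 25.95
tool_pos: [551.9, -63.7, 114.3]
tool_rot: [3.142, 0.0, 1.793]
contact_force: [0.7, -0.5, -1.8]
grip_width: 0.122
```

```bash
python3 st.py
```

```text
26.05 [551.89 -63.73 114.32] [ 0.55 -0.03 -1.87] [-0.06 -0.    0.  ] 1.79
```

Emit:
{"method": "send_rows", "body": {"targets": [[[0.002,0,0],0,255],[[0.002,0,0],0,255],[[0.002,0,0],0,255],[[0.002,0,0],0,255],[[0.002,0,0],0,255],[[0.002,0,0],0,255],[[0.002,0,0],0,255],[[0.002,0,0],0,255],[[0,0,0],0,255],[[0,0,0],0,255]]}}

```text
time_s: 27.05
tool_pos: [548.4, -48.1, 114.3]
tool_rot: [3.142, 0.0, 1.793]
contact_force: [-0.5, 0.3, -2.6]
grip_width: 0.118
```

```bash
python3 st.py
```

```text
27.15 [548.4  -48.1  114.32] [-0.5   0.05 -2.13] [-0.1  -0.02  0.  ] 1.79
```

Emit:
{"method": "send_rows", "body": {"targets": [[[0.005,0,0],0,255],[[0.005,0,0],0,255],[[0.006,0,0],0,255],[[0.006,0,0],0,255],[[0.006,0,0],0,255],[[0.006,0,0],0,255],[[0.006,0,0],0,255],[[0.004,0,0],0,255],[[0.002,0,0],0,255],[[0,0,0],0,255]]}}

```text
time_s: 28.15
tool_pos: [538.2, -3.0, 114.3]
tool_rot: [-3.142, 0.0, 1.793]
contact_force: [-0.0, -0.3, -2.5]
grip_width: 0.115
```

```bash
python3 st.py
```

```text
28.25 [538.25  -3.14 114.33] [-0.22 -0.27 -1.63] [-0.05  0.01  0.01] 1.79
```

Emit:
{"method": "send_rows", "body": {"targets": [[[0.002,0,0],0,255],[[0.002,0,0],0,255],[[0.002,0,0],0,255],[[0.0015,0,0],0,255],[[0.0015,0,0],0,255],[[0.0015,0,0],0,255],[[0.0015,0,0],0,255],[[0.001,0,0],0,255],[[0,0,0],0,255],[[0,0,0],0,255]]}}

```text
time_s: 29.25
tool_pos: [535.4, 9.5, 114.3]
tool_rot: [-3.142, 0.0, 1.793]
contact_force: [0.4, -0.9, -1.9]
grip_width: 0.12
```

```bash
python3 st.py
```

```text
29.35 [535.37   9.44 114.3 ] [ 0.26 -0.27 -1.69] [-0.06 -0.04  0.03] 1.79
```

Emit:
{"method": "send_rows", "body": {"targets": [[[0.002,0,0],0,255],[[0.002,0,0],0,255],[[0.002,0,0],0,255],[[0.002,0,0],0,255],[[0.002,0,0],0,255],[[0.002,0,0],0,255],[[0.002,0,0],0,255],[[0.002,0,0],0,255],[[0.002,0,0],0,255],[[0.002,0,0],0,255]]}}

```text
time_s: 30.35
tool_pos: [531.2, 28.5, 114.4]
tool_rot: [3.141, 0.001, 1.793]
contact_force: [0.3, -3.4, -0.9]
grip_width: 0.118
```

```bash
python3 st.py
```

```text
30.45 [531.21  28.66 114.45] [ 0.54 -2.55 -1.44] [-0.45 -0.08  0.03] 1.79
```

Emit:
{"method": "send_rows", "body": {"targets": [[[0.001,0,0],0,255],[[0.001,0,0],0,255],[[0.001,0,0],0,255],[[0.001,0,0],0,255],[[0.001,0,0],0,255],[[0.001,0,0],0,255],[[0.001,0,0],0,255],[[0.001,0,0],0,255],[[0,0,0],0,255],[[0,0,0],0,255]]}}

```text
time_s: 31.45
tool_pos: [529.1, 37.0, 114.3]
tool_rot: [-3.142, -0.0, 1.793]
contact_force: [0.4, -2.4, -1.2]
grip_width: 0.12
```

```bash
python3 st.py
```

```text
31.55 [529.12  36.96 114.28] [ 0.83 -2.29 -1.22] [-0.41 -0.15 -0.04] 1.79
```

Estimated 2–4 mm remain, so I'll take small steps until the collar seats.

Emit:
{"method": "send_rows", "body": {"targets": [[[0.0005,0,0],0,255],[[0.0005,0,0],0,255],[[0.0005,0,0],0,255],[[0.0005,0,0],0,255],[[0,0,0],0,255],[[0,0,0],0,255],[[0,0,0],0,255],[[0,0,0],0,255],[[0,0,0],0,255],[[0,0,0],0,255]]}}

```text
time_s: 32.55
tool_pos: [528.7, 38.7, 114.3]
tool_rot: [-3.142, -0.0, 1.793]
contact_force: [1.4, -2.0, -0.9]
grip_width: 0.118
```

```bash
python3 st.py
```

```text
32.65 [528.73  38.75 114.3 ] [ 0.71 -2.54 -1.32] [-0.53 -0.13 -0.02] 1.79
```

Emit:
{"method": "send_rows", "body": {"targets": [[[0.0005,0,0],0,255],[[0.0005,0,0],0,255],[[0.0005,0,0],0,255],[[0,0,0],0,255],[[0,0,0],0,255],[[0,0,0],0,255],[[0,0,0],0,255],[[0,0,0],0,255],[[0,0,0],0,255],[[0,0,0],0,255]]}}

```text
time_s: 33.65
tool_pos: [528.4, 40.2, 114.3]
tool_rot: [-3.142, -0.0, 1.793]
contact_force: [0.7, -3.1, -0.7]
grip_width: 0.119
```

```bash
python3 st.py; python3 - <<'E'
from h import *
w=snapshot("wrist")["color"][0:330,220:420];q=snapshot("top")["color"][170:290,160:300]
o=np.zeros((495,800,3),np.uint8);o[:,:300]=cv2.resize(w,(300,495));o[:429,300:]=cv2.resize(q,(500,429),interpolation=cv2.INTER_CUBIC)
cv2.imwrite("pics/c3.png",o)
E
```

```text
33.75 [528.4   40.23 114.3 ] [ 0.67 -2.96 -1.2 ] [-0.53 -0.12  0.  ] 1.79
```

View pics/c3.png

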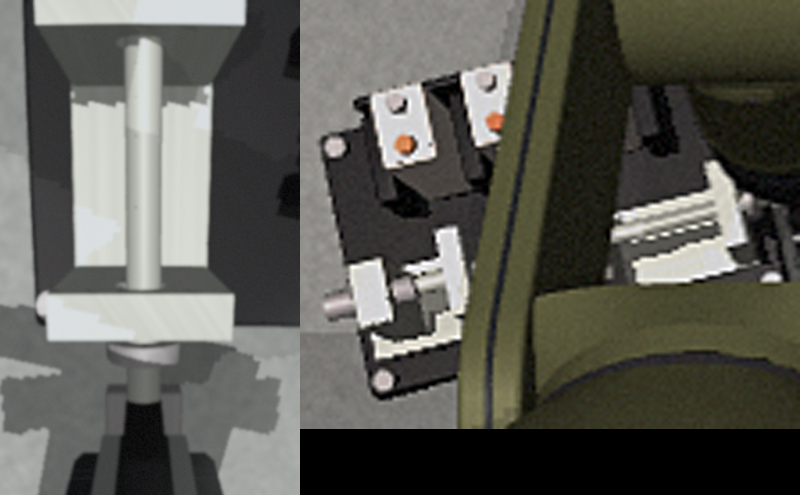

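The collar, at (142, 352) in the left half, is almost against plate 1, and the pin sticks out at (338, 303) in the right half. I'll keep stepping until the force rises.

Emit:
{"method": "send_rows", "body": {"targets": [[[0.0005,0,0],0,255],[[0.0005,0,0],0,255],[[0.0005,0,0],0,255],[[0.0005,0,0],0,255],[[0,0,0],0,255],[[0,0,0],0,255],[[0,0,0],0,255],[[0,0,0],0,255],[[0,0,0],0,255],[[0,0,0],0,255]]}}

```text
time_s: 34.85
tool_pos: [527.9, 42.2, 114.3]
tool_rot: [-3.142, -0.0, 1.793]
contact_force: [-0.3, -3.0, -1.3]
grip_width: 0.112
```

```bash
python3 st.py
```

```text
34.95 [527.96  42.19 114.29] [ 0.48 -2.52 -1.66] [-0.5  -0.12 -0.02] 1.79
```

Emit:
{"method": "send_rows", "body": {"targets": [[[0.0005,0,0],0,255],[[0.0005,0,0],0,255],[[0.0005,0,0],0,255],[[0,0,0],0,255],[[0,0,0],0,255],[[0,0,0],0,255],[[0,0,0],0,255],[[0,0,0],0,255],[[0,0,0],0,255],[[0,0,0],0,255]]}}

```text
time_s: 35.95
tool_pos: [527.6, 43.6, 114.3]
tool_rot: [-3.142, -0.0, 1.793]
contact_force: [1.0, -2.9, -2.0]
grip_width: 0.118
```

```bash
python3 st.py
```

```text
36.05 [527.62  43.62 114.29] [ 0.54 -3.01 -1.53] [-0.53 -0.14 -0.  ] 1.79
```

Emit:
{"method": "send_rows", "body": {"targets": [[[0.0005,0,0],0,255],[[0.0005,0,0],0,255],[[0.0005,0,0],0,255],[[0,0,0],0,255],[[0,0,0],0,255],[[0,0,0],0,255],[[0,0,0],0,255],[[0,0,0],0,255],[[0,0,0],0,255],[[0,0,0],0,255]]}}

```text
time_s: 37.05
tool_pos: [527.6, 44.1, 114.4]
tool_rot: [3.142, 0.002, 1.793]
contact_force: [0.1, -6.6, -1.2]
grip_width: 0.114
```

```bash
python3 st.py
```

```text
37.15 [527.56  44.1  114.37] [ 0.26 -6.72 -1.14] [-1.04 -0.16 -0.01] 1.79
```

Emit:
{"method": "send_rows", "body": {"targets": [[[0.0005,0,0],0,255],[[0.0005,0,0],0,255],[[0,0,0],0,255],[[0,0,0],0,255],[[0,0,0],0,255],[[0,0,0],0,255],[[0,0,0],0,255],[[0,0,0],0,255],[[0,0,0],0,255],[[0,0,0],0,255]]}}

```text
time_s: 38.15
tool_pos: [527.5, 44.2, 114.5]
tool_rot: [3.142, 0.003, 1.794]
contact_force: [1.5, -9.9, -0.9]
grip_width: 0.117
```

```bash
python3 st.py;python3 - <<'E'
from h import *
w=snapshot("wrist")["color"][240:390,240:400]
cv2.imwrite("pics/c4.png",cv2.resize(w,(640,600),interpolation=cv2.INTER_CUBIC))
E
```

```text
38.25 [527.55  44.22 114.45] [ 1.3  -9.5  -0.94] [-1.54 -0.18  0.01] 1.79
```

View pics/c4.png

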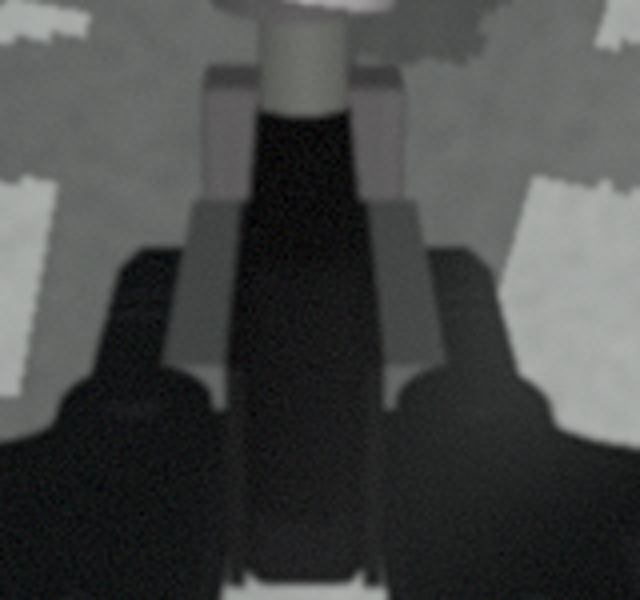

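The collar is out of this crop at its top edge, but the force is up to 9.5 N with no further travel, so it is seated. I'll ease the push, release and rise.

Emit:
{"method": "send_rows", "body": {"targets": [[[-0.0005,0,0],0,255],[[-0.0005,0,0],0,255],[[0,0,0],0,255],[[0,0,0],0,200],[[0,0,0],0,150],[[0,0,0],0,80],[[0,0,0],0,0],[[0,0,0],0,0],[[0,0,0],0,0],[[0,0,0],0,0]]}}

```text
time_s: 39.3
tool_pos: [527.3, 45.2, 114.3]
tool_rot: [-3.142, -0.0, 1.793]
contact_force: [-0.1, -0.3, -0.8]
grip_width: 0.995
```

Emit:
{"method": "send_rows", "body": {"targets": [[[0,0,0],0,0],[[0,0,-0.005],0,0],[[0,0,-0.01],0,0],[[0,0,-0.02],0,0],[[0,0,-0.03],0,0],[[0,0,-0.03],0,0],[[0,0,-0.03],0,0],[[-0.03,0,-0.02],0,0],[[-0.04,0,0],0,0],[[-0.02,0,0],0,0]]}}

```text
time_s: 40.3
tool_pos: [548.5, -45.0, 261.8]
tool_rot: [3.138, 0.003, 1.792]
contact_force: [0.4, 0.2, -0.2]
grip_width: 1.001
```

```bash
python3 st.py;python3 - <<'E'
from h import *
p=snapshot("wrist");w=p["color"]
cv2.imwrite("pics/w5.png",w)
for l in("rod","rod_nose","rod_grip","eye1"):
    print(l,[(np.round(d["xyz"],1).tolist(),round(d["conf"],2)) for d in pinpoint(p,l)][:3])
E
```

```text
40.4 [548.45 -45.83 261.18] [ 0.49 -0.34 -0.27] [-0.   -0.   -0.01] 1.79
rod [([517.5, 78.6, 74.9], 0.9)]
rod_nose [([610.5, -305.5, -0.2], 0.46)]
rod_grip []
eye1 [([526.2, 74.0, 77.2], 0.76)]
```

View pics/w5.png

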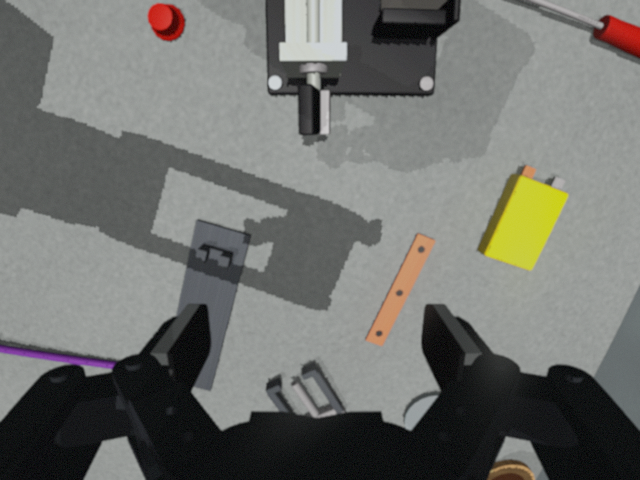

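```bash
python3 - <<'E'
from h import *
w=cv2.imread("pics/w5.png")[0:150,250:400];q=snapshot("top")["color"][180:280,170:290]
o=np.zeros((450,800,3),np.uint8);o[:,:400]=cv2.resize(w,(400,450),interpolation=cv2.INTER_CUBIC);o[:333,400:]=cv2.resize(q,(400,333),interpolation=cv2.INTER_CUBIC)
cv2.imwrite("pics/c6.png",o)
E
```

```text
(no output)
```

View pics/c6.png

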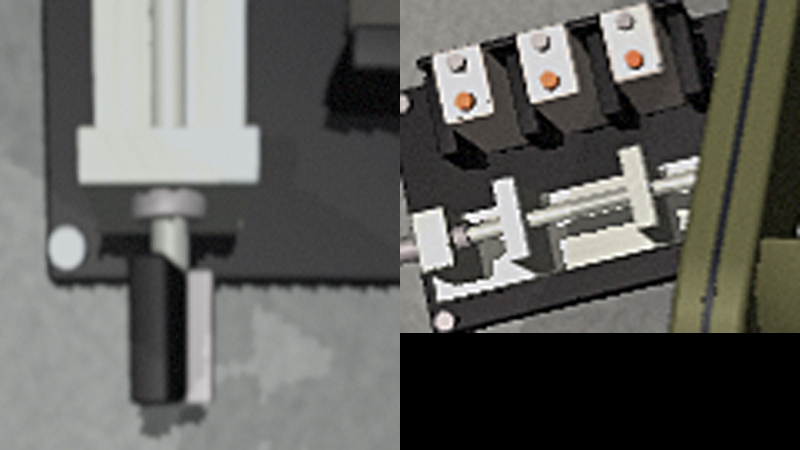

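The left half shows the collar at (168, 203) up against plate 1, with the handle tipped slightly. The right half shows the shaft through all the plates, with the pin pushed back at (460, 237). The cells are undisturbed.

```bash
python3 -c "
from rig import bot
print(bot.job_done())"
```

```text
the job is handed in; nothing more can be done
None
```

The rod is home: threaded nose first through all three eye plates, pushed in until its collar met the first plate, then let go. I handed the job in at about 40 s of the 72 s allowed.

- **Finding the bore:** I touched the rod on the first plate's top and side edges at under 4 N. The side touch agreed with the camera estimate to about 0.6 mm. All three plates were then passed with no readable contact force.
- **Seating:** The pin pushed back with about 3 N. At the end the force rose to about 9.5 N with no further travel, which I took as the collar seating. That was the highest force I read against the stand.
- **Last checks:** After release the final pictures showed the shaft through the plates, the pin pushed out and the collar against the first plate. The cells were standing undisturbed, and the gripper was open and clear with about zero force on it.
- **Not confirmed:** The handle tipped a little about the rod axis once released. The pictures are too coarse to rule out a gap under a millimetre at the collar, so seating rests on the force and travel readings. The pin's travel could not be read as a number. The rod locator did not find the nose in the final picture; its only hit was a low-confidence false one.

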